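# Ready the demo catapult

## Robot

A 6-joint arm with a two-finger parallel gripper is mounted at the origin on a cart in front of the work surface, level with it; the furniture and walls round the work are solid. World frame = base frame: x ahead of the robot, y to its left, z up, the work surface at z = 0. Lengths are in m, angles in degrees, forces in N, time in s.
With the tool pointing down it reaches from about 0.4 to 0.825 m from the base axis. Payload 7 kg.
Tool frame: the origin (TCP) lies at the very end of the fingers, on their centre line; the grasp point (between the pads) lies 19 mm behind it (ctrl.grip_depth is the distance from the TCP to the grasp point, in m); z points along the fingers, y is the line along which they close (so a half turn about z gives the same grasp; the last joint's range is limited). The gripper opens to 88 mm and grips with 3 to 60 N. Pads are 19 mm wide; open, the fingers measure 130 mm over their backs; the gripper's body (78 mm by 193 mm) begins 47 mm behind the grasp point.
Start: joints at [-59.868, 20.546, 0.682, 0, -70.136, -16.507], TCP at [0.159, -0.656, 0.201] pointing down, gripper open.
Joint ranges: [-176.03, 176.03], [-82.01, 121.73], [-58.28, 71.71], [-173.87, 95.51], [-174.79, -0.11], [-173.66, 173.66]. Speed limits (degrees/s): [136.94, 136.94, 172.46, 180, 180, 180].

## Interface

Orientations are given as [roll, pitch, yaw] about the fixed x, y, z axes, in that order (R = Rz(yaw) Ry(pitch) Rx(roll)).
In Python, from plant import get_obs, eyes, ctrl, spotter gives the robot as it stands.
- The arm moves only by the shell command python3 -m crank 'ROWS'. ROWS is JSON, one flat list of numbers, 7 for each row, row after row: the turn, a rotation vector about the tool's x, y, z in rad, then the shift along the tool's x, y, z in mm, then the opening, from 0 (shut) to 1 (fully open). A call has 1 to 5 rows; each row shifts and turns the commanded pose from where the row before left it, along the tool's axes as they then stand; what a row does not reach is not made up. A row lasts 1/8 s, in which the tool goes at most 62.5 mm and 10.7 degrees, less where a joint would pass 70% of its speed; a pose out of reach is approached as far as the arm can. A call is refused whole if a number of a shift passes 62.5 or a number of a turn 0.188, either way. A call with a gripper value outside its range is refused whole. The fingers move at their own pace and stop on an object; the grip force is fixed at half the most. Time passes only in rows, so rows that do not move let the fingers close. It gives the time, the measured TCP pose, the force, the opening and the grip force at its end, in the units of the state.
- get_obs(): the state, without advancing time (a new reading comes with each control period).
- eyes.snapshot(name): name is "scene" or "top" or "wrist"; returns the picture (384x512x3 uint8, blue, green, red); there is no depth.
- eyes.camera_model(name): a dict with "fx", "fy", "cx", "cy" (pixels), "D" ([k1, k2, p1, p2, k3] as OpenCV has them; the pictures are not rectified), "extrinsics" (4x4, takes a point from camera to world coordinates). Camera axes: x right, y down, z forward; pixel columns grow to the right and rows downward; lengths in m; the calibration is good to about 2 mm. A picture is of the moment at which its call begins: read the wrist's pose just before it. camera_model takes no time and is no camera call; for the wrist camera it gives the pose at the moment of the call.
- ctrl.close_job(): hands the job in; it is judged then, once.
Trained networks look in the newest picture that a camera, given by its name, has taken for a name from the list of things; names that differ only in an ending like _2 or _b are one class to them, and where a whole thing is asked for, a point or a joint stands for the part that bears it (a point fixed in the world has none). Each returns a list of dicts, best first, with "p" (0 to 1); they miss things now and then, are a little off and sometimes report something else, mostly with a low value. They report only what shows in the picture. A call takes as long as a camera call. They do not tell look-alikes from the thing itself.
- spotter.outline_of(camera, target): "region" (384x512 bool, what is visible of it) and "rect" ([left, top, width, height] in pixels, round what is visible of it).
- spotter.place_of(camera, target): "location" ([column, row] in pixels: a listed point, or the origin of a listed thing).
The state is a dict: "clock": time; "joint_pos": joint angles; "qvel": joint speeds; "tau": joint torques, N m; "tool_pos": TCP position; "orientation": TCP orientation; "force": force on the tool from outside, world axes, zero at the start; "moment": the same for the moment, N m; "opening": finger opening in m; "gripper_force": force on a finger pad.
Only numpy, scipy, OpenCV 4.12 (cv2) and the standard library are available. Lean on these libraries where they do the work, as an engineer would, in place of code of your own. Each camera call takes 0.05 s, during which the arm holds its last target. There are 200 camera calls.

## Task

Get the toy catapult ready for the next customer: take the small game box that is in the way on its bed and stand it upright in the middle of the round wooden display stand. Then draw the sprung throwing arm down until the catch hooks its end, and let go so that it stays cocked; the arm must never be allowed to fly back up, and nothing else on the counter may be knocked about.

Things in the scene. Friction and masses are not known exactly. Their poses are not given: they have to be found in the camera images.
- launcher: toy catapult fixed to the counter: light wooden bed 260 x 90 x 18 mm, long side along its own x; origin at the centre of its underside, z up. Arm axle at the +x end between two wooden cheeks (87 mm high, 62 mm apart outside); catch at the -x end, roughly towards the robot, up to 103 mm above the counter and from 79 mm (hook) to 143 mm (yellow trigger paddle, 48 mm high) from the centre.
- throw_pivot (a point): the middle of the throwing arm's axle, 100 mm from the bed's centre along the launcher's +x and 75 mm above the counter. The axle lies along the launcher's y.
- throw_grip (a point): middle of the red grip sleeve on the throwing arm, 150 mm from the axle; sleeve 34 mm long, 24 mm wide (along the launcher's y), 14 mm thick: pinch it across its width, from above (it turns, and may creep 20 mm, between the pads). A blue cup 44 mm across sits on the arm 85 mm from the axle, on the face that is forward when the arm is up and on top when it is down. The arm ends at 190 mm.
- throw_end (a point): centre of the steel cross pin at the end of the arm, 187 mm from the axle, 6 mm thick and 20 mm wide: the part that the catch hooks.
- launcher_arm (a joint): arm angle, rad: 0 = up at rest (75 degrees above level, leaning to the launcher's -x), growing as it is drawn down to -x; 1.31 = level, hard stop 1.42. A spring pulls it up: 2 N at the sleeve when up, 6 N when down, 7 N past the hook. The end pin pushes the hook aside from about 1.2 and slips under it at about 1.3: draw to about 1.37, then ease up; hooked, it rests at about 1.29.
- launcher_catch (a joint): angle of the catch, rad: 0 = closed (a light spring holds it there), growing as the hook tips back from the arm, up to 0.5. Hair trigger: a light push (2 N) down on the yellow paddle or back on the hook frees a cocked arm.
- hook_tip (a point): front tip of the hook of the catch, 81 mm from the bed's centre towards the launcher's -x and 83 mm above the counter when closed; the hooked pin lies under it.
- game_box_center (a point): centre (half-way up) of the small blue and cream upright game box, 66 mm (along this point's x) x 24 mm (its y) x 92 mm high, about 0.12 kg; it starts standing on the bed (18 mm above the counter) in the path of the arm, its 66 mm side roughly along the bed. Stood on the display stand its centre is 58 mm above the counter.
- stand_top (a point): centre of the top face of the round dark wooden display stand, 130 mm across, 12 mm high, fixed to the counter.
- timer: sand timer with dark wooden ends, 36 mm across and 85 mm high, standing loose on the counter behind the work; origin at the centre of its underside. Leave it alone.
- pot_a: small paint pot with a white lid and red band, 30 mm across and 46 mm high, standing loose at the left front of the counter; origin at the centre of its underside. Leave it alone.
Mind the look-alikes: they are no part of the job. What is shaped like the part that bears game_box_center but black or green is not meant.

How it is judged (in metres and radians):
At the end, for the whole second after the job is handed in: The arm is held down by the closed catch (arm angle over 1.25 rad, catch under 0.06 rad), and the game box stands upright (within 0.1 rad) on the display stand, its centre within 30 mm of the stand's centre and at standing height (value of joint launcher_arm above 1.25 rad and value of joint launcher_catch below 0.06 rad and horizontal distance between game_box_center and stand_top below 0.03 m and height (world z) of game_box_center between 0.053 and 0.064 m and angle between game_box_center's own z axis and vertical below 0.1 rad); the robot touches nothing.
It fails at once if the throwing arm flies back up (faster than 5 rad/s) (velocity of joint launcher_arm below -5 rad/s).
It fails at once if the sand timer is shifted by more than 30 mm or knocked over (distance of timer from where it was at the start of the episode above 0.03 m or angle between timer's own z axis and vertical above 0.4 rad).
It fails at once if the paint pot is shifted by more than 30 mm or knocked over (distance of pot_a from where it was at the start of the episode above 0.03 m or angle between pot_a's own z axis and vertical above 0.4 rad).
It also fails if it takes over 69 s, if anything falls off the work surface, if the arm or the gripper's body presses on something with over 40 N, if the wrist force passes 120 N, or if a joint passes its speed limit or range.

## Working session

There is one attempt and no reset: what is moved stays moved. The work goes in short steps, Python scripts to look and compute and a shell command to move; the robot and the scene stay as the last step left them, time stands still between calls to the robot, and variables do not carry over. Pictures are saved under pics/ and viewed, at most 10 in all, crops included, and the job is handed in when it is done.

```bash
ls; mkdir -p pics
cat > h.py <<'E'
import numpy as np, cv2
from plant import get_obs, eyes, ctrl, spotter
from scipy.spatial.transform import Rotation as R
def ray(cam,px):
    m=eyes.camera_model(cam); K=np.array([[m['fx'],0,m['cx']],[0,m['fy'],m['cy']],[0,0,1]])
    u=cv2.undistortPoints(np.array([[px]],float),K,np.array(m['D'],float))[0,0]
    T=np.array(m['extrinsics']); return T[:3,3],T[:3,:3]@np.array([u[0],u[1],1])
def at_z(cam,px,z):
    o,d=ray(cam,px); return o+d*(z-o[2])/d[2]
def proj(cam,P):
    m=eyes.camera_model(cam); K=np.array([[m['fx'],0,m['cx']],[0,m['fy'],m['cy']],[0,0,1]])
    T=np.linalg.inv(np.array(m['extrinsics']))
    return cv2.projectPoints(np.atleast_2d(P).astype(float),cv2.Rodrigues(T[:3,:3])[0],T[:3,3],K,np.array(m['D'],float))[0][:,0]
def tri(obs):
    A=np.zeros((3,3));b=np.zeros(3)
    for o,d in obs:
        d=d/np.linalg.norm(d);M=np.eye(3)-np.outer(d,d);A+=M;b+=M@o
    return np.linalg.solve(A,b)
E
python3 - <<'E'
from h import *
np.set_printoptions(precision=4,suppress=True)
o=get_obs();print(o)
a=eyes.snapshot('scene');b=eyes.snapshot('top')
cv2.imwrite('pics/a.png',a);cv2.imwrite('pics/b.png',b)
for n in ['launcher','throw_pivot','throw_grip','throw_end','hook_tip','game_box_center','stand_top','timer','pot_a']:
    for c in ['scene','top']:
        print(n,c,[(np.round(r['p'],2),np.round(r['location'],1)) for r in spotter.place_of(c,n)])
E
```

```text
pics
{'clock': 0.0, 'joint_pos': array([-59.8666,  20.5906,   0.6318,  -0.0207, -70.1363, -16.5068]), 'qvel': array([ 0.0499, -0.0313, -0.0267, -0.0251,  0.0021, -0.0672]), 'tau': array([  0.0001, -58.2715,  29.3064,   6.9977,   0.007 ,  -0.0001]), 'tool_pos': array([ 0.1589, -0.6555,  0.2002]), 'orientation': array([ 179.9032,   -0.0084, -166.3804]), 'force': array([ 0.426 , -0.0736,  0.3003]), 'moment': array([-0.0229,  0.0049, -0.0046]), 'gripper_force': 0.0, 'opening': 0.0876030665386082}
launcher scene [(np.float64(0.65), array([239.5, 242.8]))]
launcher top [(np.float64(0.6), array([241.3, 219.5])), (np.float64(0.41), array([324.1, 226.5]))]
throw_pivot scene [(np.float64(0.55), array([216. , 216.5]))]
throw_pivot top [(np.float64(0.76), array([240.9, 180. ])), (np.float64(0.57), array([249.8, 234.7]))]
throw_grip scene [(np.float64(0.84), array([225.1, 178.7]))]
throw_grip top [(np.float64(0.7), array([239. , 183.1]))]
throw_end scene [(np.float64(0.88), array([226.8, 177.9]))]
throw_end top [(np.float64(0.71), array([240.1, 185.7]))]
hook_tip scene [(np.float64(0.57), array([265.2, 234. ]))]
hook_tip top [(np.float64(0.75), array([249.3, 235.9]))]
game_box_center scene [(np.float64(0.78), array([218.1, 261.4])), (np.float64(0.75), array([252.6, 232.9])), (np.float64(0.74), array([245.9, 202.8]))]
game_box_center top [(np.float64(0.81), array([198.7, 223.1])), (np.float64(0.77), array([284.8, 183.3])), (np.float64(0.51), array([242.8, 219.9]))]
stand_top scene [(np.float64(0.97), array([299.3, 211.8]))]
stand_top top [(np.float64(0.68), array([325.4, 223.6])), (np.float64(0.34), array([236.9, 184. ]))]
timer scene [(np.float64(0.67), array([241.4, 193.2]))]
timer top [(np.float64(0.64), array([313.5, 153.6]))]
pot_a scene [(np.float64(0.58), array([232.1, 323.1]))]
pot_a top [(np.float64(0.44), array([160.5, 269.7]))]
```

Run:
```python
from h import *
np.set_printoptions(precision=4,suppress=True)
a=cv2.imread('pics/a.png');b=cv2.imread('pics/b.png')
c=np.hstack([cv2.resize(a[150:340,160:350],(400,400),interpolation=3),cv2.resize(b[130:290,140:360][:, :160],(400,400),interpolation=3)])
cv2.imwrite('pics/c.png',c)
f=lambda n,s,t:print(n,tri([ray('scene',s),ray('top',t)]))
f('pivot',(216,216.5),(240.9,180));f('grip',(225.1,178.7),(239,183.1));f('end',(226.8,177.9),(240.1,185.7))
f('hook',(265.2,234),(249.3,235.9));f('box',(252.6,232.9),(242.8,219.9))
f('launcher',(239.5,242.8),(241.3,219.5));f('stand',(299.3,211.8),(325.4,223.6));f('timer',(241.4,193.2),(313.5,153.6));f('pot',(232.1,323.1),(160.5,269.7))
f('bx2',(218.1,261.4),(198.7,223.1));f('bx3',(245.9,202.8),(284.8,183.3))
```

```text
pivot [0.6427 0.1121 0.07  ]
grip [0.6003 0.1103 0.2312]
end [0.5937 0.108  0.2355]
hook [0.4687 0.0828 0.0752]
box [0.5123 0.0995 0.0674]
launcher [0.5312 0.1152 0.024 ]
stand [ 0.512  -0.1598  0.0019]
timer [ 0.7489 -0.1272 -0.0113]
pot [ 0.3601  0.3613 -0.0015]
bx2 [0.5116 0.2416 0.0455]
bx3 [ 0.6355 -0.0242  0.0542]
```

View pics/c.png

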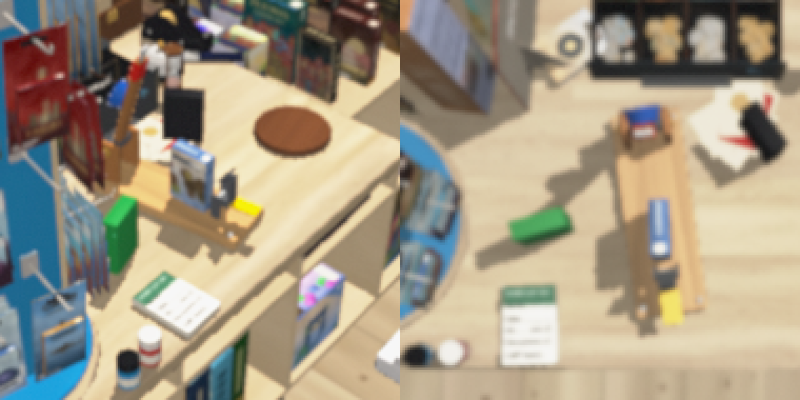

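View pics/b.png

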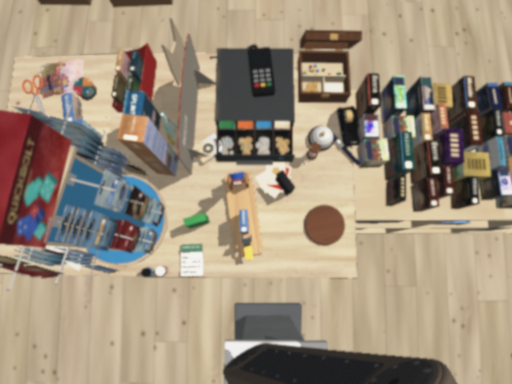

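Candidates for the game box: blue and cream at scene (252,233) / top (243,220), green at (218,261) / (199,223), black at (246,203) / (285,183). The blue and cream one on the bed fits the description, and the crop confirms it. The stand is at top (325,224), and the arm is up with the red grip at scene (226,178). I'm setting out now.

```bash
python3 -m crank '[0,0,0,-37,46.5,-3,0.8, 0,0,0,-37,46.5,-3,0.8, 0,0,0,-37,46.5,-3,0.8, 0,0,0,-37,46.5,-3,0.8, 0,0,0,-37,46.5,0,0.8]'; python3 -m crank '[0,0,0,-37,46.5,0,0.8, 0,0,0,-37,46.5,0,0.8, 0,0,0,-37,46.5,0,0.8, 0,0,0,-37,46.5,0,0.8, 0,0,0,-37,46.5,0,0.8]'; python3 -m crank '[0,0,0,-37,46.5,0,0.8, 0,0,0,-37,46.5,0,0.8, 0,0,0.07,-15,20,0,0.8, 0,0,0,0,0,0,0.8]'
cat >> h.py <<'E'
def togo(p,yaw=None):
    o=get_obs();Rt=R.from_euler('xyz',o['orientation'],degrees=True)
    print('tool',o['tool_pos'].round(4),o['orientation'].round(2),'t',o['clock'],'d mm',(Rt.inv().apply(np.array(p)-o['tool_pos'])*1000).round(1), 'rot',(Rt.inv()*R.from_euler('xyz',[180,0,yaw],degrees=True)).as_rotvec().round(3) if yaw is not None else '')
E
python3 - <<'E'
from h import *
np.set_printoptions(precision=4,suppress=True)
togo([.512,.0995,.22],-170.5)
a=eyes.snapshot('wrist');cv2.imwrite('pics/d.png',a)
print(eyes.camera_model('wrist')['extrinsics'])
for n in ['throw_pivot','throw_grip','throw_end','hook_tip','game_box_center','stand_top','launcher']:
    print(n,[(np.round(r['p'],2),np.round(r['location'],1)) for r in spotter.place_of('wrist',n)])
E
```

```text
clock: 1.62
tool_pos: [0.2847, -0.385, 0.2137]
orientation: [-179.9, 0.0, -166.4]
force: [1.3, 0.1, -0.6]
opening: 0.07
gripper_force: 0.0
clock: 2.25
tool_pos: [0.4096, -0.115, 0.2138]
orientation: [-180.0, 0.1, -166.4]
force: [1.0, -0.5, 0.1]
opening: 0.0702
gripper_force: 0.0
clock: 2.75
tool_pos: [0.4694, 0.0154, 0.213]
orientation: [-180.0, -0.0, -170.3]
force: [0.3, -0.7, -0.3]
opening: 0.0703
gripper_force: 0.0
tool [0.4694 0.0154 0.213 ] [-179.99   -0.01 -170.26] t 2.75 d mm [-56.2  75.6  -7. ] rot [-0.    -0.     0.004]
[[-0.1688  0.939   0.2996  0.3867]
 [ 0.9856  0.1609  0.0511  0.0009]
 [-0.0002  0.3039 -0.9527  0.3964]
 [ 0.      0.      0.      1.    ]]
throw_pivot [(np.float64(0.66), array([321.5, 327.1]))]
throw_grip []
throw_end []
hook_tip [(np.float64(0.55), array([337.1, 180.6]))]
game_box_center [(np.float64(0.88), array([447.1, 234. ])), (np.float64(0.65), array([332. , 217.6])), (np.float64(0.6), array([208.6, 291.9]))]
stand_top [(np.float64(0.92), array([119.2, 172.2]))]
launcher [(np.float64(0.98), array([322.4, 223. ])), (np.float64(0.7), array([331.4, 220.7]))]
```

View pics/d.png

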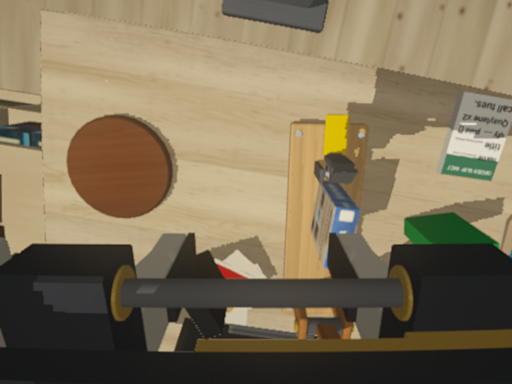

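Wrist view: the blue box is at about (335,222), the hook at (337,165), the paddle at (336,133), the stand at (120,166), and the bed edges run from (290,123) to (284,300). I'll overlay a model of the bed and box to check the estimate.

```bash
cat > ov.py <<'E'
from h import *
def W(L,p): # launcher frame (x,y,yaw deg) to world
    c,s=np.cos(np.radians(L[2])),np.sin(np.radians(L[2])); p=np.atleast_2d(p)
    return np.c_[L[0]+c*p[:,0]-s*p[:,1],L[1]+s*p[:,0]+c*p[:,1],p[:,2]]
def cub(hx,hy,z0,z1): return np.array([[a*hx,b*hy,z] for z in(z0,z1) for a,b in((-1,-1),(1,-1),(1,1),(-1,1))])
def draw(im,q,col,ox,oy,s):
    q=((q-[ox,oy]+.5)*s).astype(int)
    for i in range(4):
        for a,b in((i,(i+1)%4),(4+i,4+(i+1)%4),(i,i+4)): cv2.line(im,tuple(map(int,q[a])),tuple(map(int,q[b])),col,1)
E
python3 - <<'E'
from ov import *
np.set_printoptions(precision=4,suppress=True)
for p in [(290,123),(368,124),(284,300)]: print(at_z('wrist',p,.018))
print('stand',at_z('wrist',(119.2,172.2),.012),at_z('wrist',(119.5,166),.012), at_z('top',(325.4,223.6),.012))
# stand centre from outline fit
for c in['wrist']:
    r=spotter.outline_of(c,'stand_top')[0]['region'].astype(np.uint8)
    ct=max(cv2.findContours(r,0,1)[0],key=cv2.contourArea)[:,0]
    P=np.array([at_z(c,p,.012) for p in ct]); print('stand fit',cv2.minEnclosingCircle(P[:,:2].astype(np.float32)))
print(at_z('wrist',(337.1,180.6),.083),at_z('wrist',(332,217.6),.064))
im=cv2.imread('pics/d.png');ox,oy,s=260,90,4
im=cv2.resize(im[oy:oy+150,ox:ox+130].copy(),None,fx=s,fy=s,interpolation=2)
L=(.540,.095,9.5);B=(.512,.0995,9.5)
draw(im,proj('wrist',W(L,cub(.13,.045,0,.018))),(0,0,255),ox,oy,s)
draw(im,proj('wrist',W(B,cub(.033,.012,.018,.11))),(0,255,0),ox,oy,s)
cv2.imwrite('pics/e.png',im)
E
```

```text
[0.4208 0.0384 0.018 ]
[0.4068 0.1262 0.018 ]
[0.6538 0.0757 0.018 ]
stand [ 0.5128 -0.1539  0.012 ] [ 0.505  -0.1538  0.012 ] [ 0.5119 -0.1573  0.012 ]
stand fit ((0.5074448585510254, -0.15480709075927734), 0.06601419299840927)
[0.4623 0.0886 0.083 ] [0.5087 0.0984 0.064 ]
```

View pics/e.png

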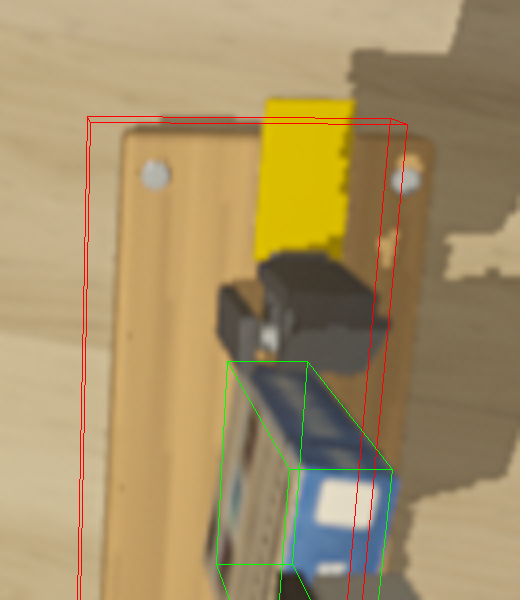

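Run:
```python
from ov import *
np.set_printoptions(precision=4,suppress=True)
f=lambda x,y,z:at_z('wrist',(260+x/4-.4,90+y/4-.4),z)
a,b=f(292,470,.11),f(398,478,.11);print(a,b,f(380,570,.11))
m=(a+b)/2;print('box c',m+.033*np.array([np.cos(.1),np.sin(.1),0]))
e,g,h=f(124,130,.018),f(102,600,.018),f(436,138,.018);print(e,g,h)
yaw=np.arctan2(*(g-e)[[1,0]]);print(np.degrees(yaw));M=(e+h)/2;print('launcher',M+.13*np.array([np.cos(yaw),np.sin(yaw),0]))
togo([.512,.1,.213],-174.5)
```

```text
[0.4814 0.0829 0.11  ] [0.4793 0.1078 0.11  ] [0.5028 0.1096 0.11  ]
box c [0.5132 0.0987 0.11  ]
[0.4197 0.0389 0.018 ] [0.5647 0.0602 0.018 ] [0.4068 0.127  0.018 ]
8.352767867407179
launcher [0.5419 0.1019 0.018 ]
tool [0.4688 0.0133 0.2133] [ 179.99    0.02 -170.43] t 3.2 d mm [-57.   78.3   0.4] rot [0.    0.    0.071]
```

```bash
python3 -m crank '[0,0,0,-29,39,0,0.8, 0,0,0,-29,39,0,0.8, 0,0,0.071,0,0,20,0.8, 0,0,0,0,0,40,0.8, 0,0,0,0,0,0,0.8]'
python3 - <<'E'
from ov import *
togo([.513,.099,.062],-174.5)
E
```

```text
clock: 3.82
tool_pos: [0.5111, 0.0993, 0.1508]
orientation: [-179.9, -0.3, -174.5]
force: [0.5, 0.0, 0.3]
opening: 0.0698
gripper_force: 0.0
tool [0.5111 0.0993 0.1508] [-179.88   -0.31 -174.48] t 3.825 d mm [-2.3 -0.3 88.8] rot [-0.002 -0.005  0.   ]
```

```bash
python3 -m crank '[0,0,0,-2,0,30,0.8, 0,0,0,0,0,30,0.8, 0,0,0,0,0,28,0.8, 0,0,0,0,0,0,0.8, 0,0,0,0,0,0,0.3]'; python3 -m crank '[0,0,0,0,0,0,0.1, 0,0,0,0,0,0,0.1,0,0,0,0,0,0,0.1,0,0,0,0,0,0,0.1]'
```

```text
clock: 4.45
tool_pos: [0.5164, 0.101, 0.0671]
orientation: [180.0, 0.1, -174.4]
force: [1.3, 0.1, -0.2]
opening: 0.065
gripper_force: 0.0
clock: 4.95
tool_pos: [0.5151, 0.1007, 0.0653]
orientation: [180.0, 0.0, -174.5]
force: [0.2, -0.5, -0.1]
opening: 0.0254
gripper_force: 0.4
```

```bash
python3 -m crank '[0,0,0,0,0,0,0.1, 0,0,0,0,0,0,0.1,0,0,0,0,0,-20,0.1,0,0,0,0,0,-20,0.1,0,0,0,0,0,-20,0.1]'
python3 - <<'E'
from ov import *
a=eyes.snapshot('wrist')
r=spotter.outline_of('wrist','stand_top')
if r:
    ct=max(cv2.findContours(r[0]['region'].astype(np.uint8),0,1)[0],key=cv2.contourArea)[:,0]
    P=np.array([at_z('wrist',p,.012) for p in ct]);print('stand fit',cv2.minEnclosingCircle(P[:,:2].astype(np.float32)),r[0]['rect'])
print(get_obs()['gripper_force'],get_obs()['opening'])
togo([.509,-.155,.125],-174.5)
E
```

```text
clock: 5.58
tool_pos: [0.5146, 0.1005, 0.1253]
orientation: [-180.0, -0.1, -174.5]
force: [0.3, 0.3, -1.5]
opening: 0.0237
gripper_force: 29.4
stand fit ((0.48878714442253113, 0.10163743793964386), 0.09355464577674866) [202.0, 43.2, 111.7, 297.0]
29.37523752450943 0.023747568636527244
tool [0.5162 0.1011 0.1269] [ 1.7994e+02  1.7000e-01 -1.7444e+02] t 5.675 d mm [  32.  -254.2    1.5] rot [0.001 0.003 0.001]
```

```bash
python3 -m crank '[0,0,0,5,-30,0,0.1, 0,0,0,7,-56,0,0.1, 0,0,0,7,-56,0,0.1,0,0,0,7,-56,0,0.1,0,0,0,6,-50,0,0.1]';python3 -m crank '[0,0,0,0,-8,0,0.1, 0,0,0,0,0,0,0.1]'
python3 - <<'E'
from ov import *
np.set_printoptions(precision=4,suppress=True)
a=eyes.snapshot('wrist');s=eyes.snapshot('scene')
for c in('scene','wrist'):
    print(c,[(np.round(r['p'],2),np.round(r['location'],1),at_z(c,r['location'],.012)) for r in spotter.place_of(c,'stand_top')])
    print(c,[(np.round(r['p'],2),np.round(r['location'],1)) for r in spotter.place_of(c,'game_box_center')])
togo([.510,-.1555,.059],-174.5)
x=np.hstack([a,s]);cv2.imwrite('pics/f.png',cv2.resize(np.hstack([a,cv2.resize(s[150:300,200:350],(384,384))]),(800,343)))
E
```

```text
clock: 6.3
tool_pos: [0.5062, -0.151, 0.1241]
orientation: [180.0, -0.1, -174.5]
force: [1.4, 0.2, -0.7]
opening: 0.0241
gripper_force: 29.4
clock: 6.55
tool_pos: [0.5074, -0.1576, 0.1242]
orientation: [180.0, -0.1, -174.6]
force: [0.6, -0.2, -2.9]
opening: 0.0241
gripper_force: 29.4
scene [(np.float64(0.69), array([298.9, 211.8]), array([ 0.5048, -0.148 ,  0.012 ]))]
scene [(np.float64(0.93), array([306. , 182.9])), (np.float64(0.75), array([215.7, 263.3])), (np.float64(0.71), array([247.4, 203.1]))]
wrist []
wrist []
tool [ 0.5081 -0.1563  0.1252] [ 180.      0.01 -174.37] t 6.85 d mm [-1.9  0.6 66.2] rot [0.    0.    0.002]
```

View pics/f.png

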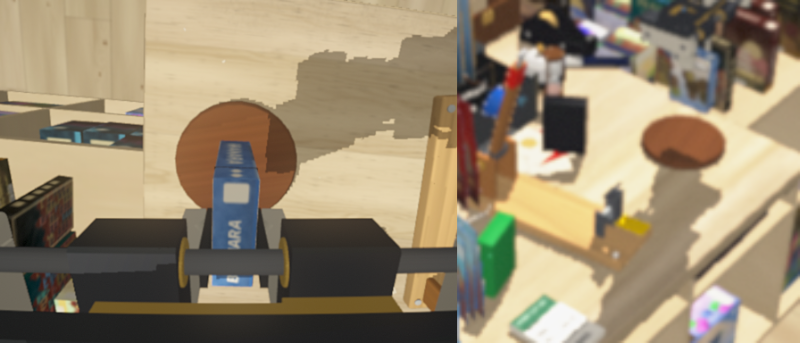

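The box is gripped upright above the stand (wrist view, stand at about (237,157)). I'm lowering it.

```bash
python3 -m crank '[0,0,0,-2,0,30,0.1, 0,0,0,0,0,25,0.1, 0,0,0,0,0,7,0.1, 0,0,0,0,0,2,0.1, 0,0,0,0,0,0,0.1]';python3 -m crank '[0,0,0,0,0,1,0.1,0,0,0,0,0,0,0.1]'
```

```text
clock: 7.48
tool_pos: [0.5106, -0.1569, 0.062]
orientation: [-180.0, 0.1, -174.4]
force: [-0.9, 0.1, -1.5]
opening: 0.0242
gripper_force: 29.4
clock: 7.72
tool_pos: [0.5102, -0.1571, 0.0606]
orientation: [-180.0, 0.0, -174.5]
force: [0.4, 0.0, -1.4]
opening: 0.0238
gripper_force: 29.4
```

```bash
python3 -m crank '[0,0,0,0,0,1,0.1,0,0,0,0,0,0,0.1]';python3 -m crank '[0,0,0,0,0,1,0.1,0,0,0,0,0,0,0.1]'
```

```text
clock: 7.98
tool_pos: [0.5101, -0.1571, 0.0593]
orientation: [-180.0, 0.0, -174.5]
force: [-0.2, 0.9, -0.6]
opening: 0.0245
gripper_force: 29.4
clock: 8.22
tool_pos: [0.5103, -0.1573, 0.0592]
orientation: [-180.0, 0.0, -174.4]
force: [-3.3, 1.6, 9.5]
opening: 0.0238
gripper_force: 29.4
```

```bash
python3 -m crank '[0,0,0,0,0,-1,0.4, 0,0,0,0,0,0,0.6, 0,0,0,0,0,0,0.6, 0,0,0,0,0,-15,0.6, 0,0,0,0,0,-40,0.6]';python3 -m crank '[0,0,0,0,0,-60,0.6,0,0,0,0,0,-60,0.6,0,0,0,0,0,-55,0.6,0,0,-0.05,0,0,0,0.6]'
python3 - <<'E'
from ov import *
np.set_printoptions(precision=4,suppress=True)
w=eyes.snapshot('wrist');s=eyes.snapshot('scene');cv2.imwrite('pics/g.png',s)
for n in('game_box_center','stand_top'):
  for c in ('scene','wrist'):
    print(n,c,[(np.round(r['p'],2),np.round(r['location'],1),at_z(c,r['location'],.058 if n[0]=='g' else .012)) for r in spotter.place_of(c,n)])
togo([.56,.105,.3],-171.6)
E
```

```text
clock: 8.85
tool_pos: [0.5086, -0.1571, 0.1139]
orientation: [180.0, -0.2, -174.5]
force: [1.0, -0.8, 0.8]
opening: 0.0522
gripper_force: 0.0
clock: 9.35
tool_pos: [0.512, -0.1576, 0.2957]
orientation: [-179.9, 0.6, -171.5]
force: [-0.1, -0.3, -0.7]
opening: 0.0527
gripper_force: 0.0
game_box_center scene [(np.float64(0.84), array([304.3, 201.2]), array([ 0.4925, -0.1569,  0.058 ])), (np.float64(0.61), array([217.7, 263.5]), array([0.5002, 0.2602, 0.058 ])), (np.float64(0.57), array([246.7, 200.9]), array([ 0.6401, -0.0289,  0.058 ]))]
game_box_center wrist []
stand_top scene [(np.float64(0.75), array([299.4, 208.2]), array([ 0.5158, -0.1662,  0.012 ]))]
stand_top wrist [(np.float64(0.89), array([263.3, 148.9]), array([ 0.5101, -0.1539,  0.012 ]))]
tool [ 0.5095 -0.1571  0.2886] [ 179.99   -0.08 -171.64] t 9.65 d mm [-88.1 251.9 -11.4] rot [ 0.    -0.001 -0.001]
```

```bash
python3 -m crank '[0,0,0,-15,48,-3,0.6,0,0,0,-15,50,-3,0.6,0,0,0,-15,51,-3,0.6,0,0,0,-15,52,-2,0.6,0,0,0,-10,51,0,0.6]';python3 -m crank '[0,0,0,0,0,0,0.6]'
python3 - <<'E'
from ov import *
np.set_printoptions(precision=4,suppress=True)
w=eyes.snapshot('wrist');s=eyes.snapshot('scene');t=eyes.snapshot('top')
L=(.542,.102,8.4)
G=W(L,[[.1-.15*np.cos(np.radians(75)),0,.22]])[0];E=W(L,[[.1-.187*np.cos(np.radians(75)),0,.2556]])[0];H=W(L,[[-.081,0,.083]])[0]
for n,P in(('throw_grip',G),('throw_end',E),('hook_tip',H)):
  obs={}
  for c in ('scene','wrist','top'):
    r=spotter.place_of(c,n); print(n,c,[(np.round(q['p'],2),np.round(q['location'],1)) for q in r],'model',proj(c,P))
    if r:obs[c]=ray(c,r[0]['location'])
  print(P,tri(list(obs.values())) if len(obs)>1 else '')
togo([G[0],G[1],.3],-171.6)
o=np.hstack([w,cv2.resize(s[150:250,190:323],(512,384),interpolation=2)])
for P in(G,E,H):
  q=proj('wrist',P)[0]; cv2.circle(o,(int(q[0]),int(q[1])),3,(0,255,0),1)
  q=(proj('scene',P)[0]-[190,150])*3.84+[512,0]; cv2.circle(o,(int(q[0]),int(q[1])),4,(0,255,0),1)
cv2.imwrite('pics/i.png',cv2.resize(o,(800,300)))
E
```

```text
clock: 10.28
tool_pos: [0.5422, 0.1042, 0.2996]
orientation: [-180.0, -0.1, -171.6]
force: [1.2, 0.7, 0.2]
opening: 0.0525
gripper_force: 0.0
clock: 10.4
tool_pos: [0.5421, 0.1054, 0.2989]
orientation: [-180.0, -0.1, -171.4]
force: [-0.7, -1.4, 0.6]
opening: 0.0527
gripper_force: 0.0
throw_grip scene [(np.float64(0.76), array([224.7, 181.2]))] model [[225.9488 181.9926]]
throw_grip wrist [(np.float64(0.89), array([262.3, 256.3]))] model [[261.6333 255.1338]]
throw_grip top [] model [[237.9958 181.7769]]
[0.6025 0.1109 0.22  ] [0.6045 0.1122 0.2215]
throw_end scene [(np.float64(0.65), array([227.5, 172.4]))] model [[228.4516 172.8321]]
throw_end wrist [(np.float64(0.56), array([259.6, 265. ]))] model [[261.6323 266.0631]]
throw_end top [] model [[237.83   182.5692]]
[0.593  0.1095 0.2556] [0.5953 0.1087 0.2543]
hook_tip scene [(np.float64(0.68), array([266.6, 233.4]))] model [[265.6359 234.131 ]]
hook_tip wrist [(np.float64(0.94), array([261.4,  91.2]))] model [[261.1432  87.8256]]
hook_tip top [(np.float64(0.63), array([248.5, 233.6])), (np.float64(0.49), array([313. , 153.6]))] model [[246.652  237.9142]]
[0.4619 0.0902 0.083 ] [0.4679 0.0864 0.0812]
tool [0.5424 0.102  0.3003] [ 180.      0.01 -171.63] t 11.0 d mm [-60.8   0.    0.3] rot [ 0.     0.    -0.001]
```

View pics/i.png

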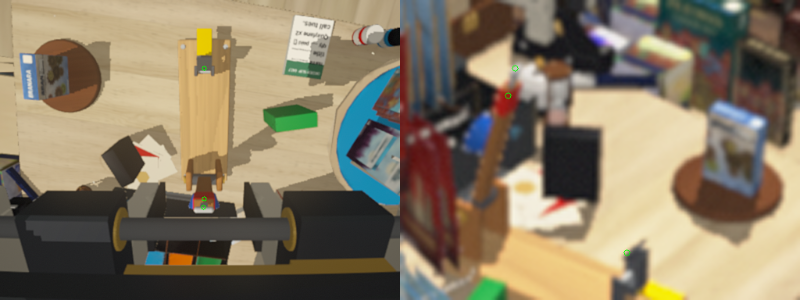

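```bash
python3 -m crank '[0,0,0,-31,0,0,0.6,0,0,0,-31,0,0,0.6,0,0,0,0,0,25,0.6,0,0,0,0,0,25,0.6,0,0,0,0,0,0,0.6]';python3 -c "
from ov import *
togo([.6045,.1115,.206],-171.6)"
```

```text
clock: 11.62
tool_pos: [0.6026, 0.111, 0.2482]
orientation: [-179.9, -0.2, -171.6]
force: [0.8, -0.0, 0.1]
opening: 0.0523
gripper_force: 0.0
tool [0.6026 0.111  0.2482] [-179.95   -0.22 -171.61] t 11.625 d mm [-2.1  0.3 42.2] rot [-0.001 -0.004 -0.   ]
```

```bash
python3 -m crank '[0,0,0,-2,0,22,0.6,0,0,0,0,0,20,0.6,0,0,0,0,0,0,0.4,0,0,0,0,0,0,0.1,0,0,0,0,0,0,0.1]';python3 -m crank '[0,0,0,0,0,0,0.1,0,0,0,0,0,0,0.1]';python3 - <<'E'
from ov import *
togo([.6045,.1115,.206],-171.6)
s=eyes.snapshot('wrist');cv2.imwrite('pics/j.png',s)
th=0
# arc waypoints in tool frame: x_tool=-launcher x, z_tool=down
p=np.radians(75)
prev=None
for k in list(np.arange(75,-3.1,-6))+[-3.5]:
    q=np.array([150*np.cos(np.radians(k)),-150*np.sin(np.radians(k))])
    if prev is not None: print(round(k,1),(q-prev).round(1))
    prev=q
E
```

```text
clock: 12.25
tool_pos: [0.6063, 0.112, 0.2096]
orientation: [180.0, 0.1, -171.6]
force: [-0.7, 0.0, 0.9]
opening: 0.028
gripper_force: 0.5
clock: 12.5
tool_pos: [0.6062, 0.1139, 0.2095]
orientation: [179.8, 0.2, -171.5]
force: [-1.9, 7.3, 3.4]
opening: 0.0216
gripper_force: 30.0
tool [0.6062 0.1139 0.2095] [ 1.7983e+02  1.6000e-01 -1.7155e+02] t 12.5 d mm [ 2.  -2.2  3.5] rot [0.003 0.003 0.001]
69.0 [14.9  4.9]
63.0 [14.3  6.4]
57.0 [13.6  7.9]
51.0 [12.7  9.2]
45.0 [11.7 10.5]
39.0 [10.5 11.7]
33.0 [ 9.2 12.7]
27.0 [ 7.9 13.6]
21.0 [ 6.4 14.3]
15.0 [ 4.9 14.9]
9.0 [ 3.3 15.4]
3.0 [ 1.6 15.6]
-3.0 [ 0.  15.7]
-3.5 [-0.1  1.3]
```

```bash
python3 -m crank '[0,0,0,7,2,2.5,0.1,0,0,0,15,0,6,0.1,0,0,0,14.5,0,7,0.1,0,0,0,14,0,8.5,0.1,0,0,0,0,0,0,0.1]';python3 - <<'E'
from ov import *
o=get_obs();p=o['tool_pos'];d=np.array([.643,.117])-p[:2];x=d@[np.cos(.1466),np.sin(.1466)];z=p[2]+.019-.075
print('r',np.hypot(x,z),'phi',np.degrees(np.arctan2(z,x)),'side',d@[-np.sin(.1466),np.cos(.1466)],o['force'],o['gripper_force'])
w=eyes.snapshot('scene')
for n in('throw_grip','throw_end'):print(n,[(round(q['p'],2),np.round(q['location'],1)) for q in spotter.place_of('scene',n)], proj('scene',[p+[0,0,.019]]))
E
```

```text
clock: 13.18
tool_pos: [0.555, 0.1065, 0.1867]
orientation: [180.0, 0.1, -171.5]
force: [-6.0, 0.3, 14.7]
opening: 0.0214
gripper_force: 30.0
r 0.15792027313482432 phi 55.88324222167174 side -0.0024414080090531688 [-5.95296341  0.31721548 14.67745225] 30.01119241118431
throw_grip [(0.64, array([235.1, 192.3]))] [[238.87012614 191.27888796]]
throw_end [(0.78, array([242.5, 187.3]))] [[238.87012614 191.27888796]]
```

```bash
cat > st.py <<'E'
from ov import *
o=get_obs();p=o['tool_pos'];d=np.array([.643,.117])-p[:2];x=d@[np.cos(.1466),np.sin(.1466)];z=p[2]+.019-.075
print('r',np.hypot(x,z),'phi',np.degrees(np.arctan2(z,x)),'theta',np.radians(75)-np.arctan2(z,x),'side',d@[-np.sin(.1466),np.cos(.1466)],o['force'],o['gripper_force'])
E
python3 -m crank '[0,0,0,14,-1,8,0.1,0,0,0,12,0,11,0.1,0,0,0,11,0,12.5,0.1,0,0,0,9.5,0,13.5,0.1,0,0,0,0,0,0,0.1]';python3 st.py
```

```text
clock: 13.95
tool_pos: [0.5082, 0.0992, 0.1398]
orientation: [179.9, -0.0, -171.6]
force: [-8.5, 4.6, 10.7]
opening: 0.0221
gripper_force: 30.0
r 0.15973355787627339 phi 31.635600743029904 theta 0.7568515451835108 side -0.0021213421819890887 [-8.45283174  4.59413821 10.66150381] 30.01652542501688
```

```bash
python3 -m crank '[0,0,0,9,1,14,0.1,0,0,0,7,0,15,0.1,0,0,0,5,0,15.5,0.1,0,0,0,0,0,0,0.1,0,0,0,0,0,0,0.1]';python3 st.py
python3 - <<'E'
from ov import *
w=eyes.snapshot('wrist');s=eyes.snapshot('scene')
cv2.imwrite('pics/k.png',cv2.resize(np.hstack([w,cv2.resize(s[180:280,210:343],(512,384),interpolation=2)]),(800,300)))
E
```

```text
clock: 14.58
tool_pos: [0.4883, 0.0964, 0.0957]
orientation: [-180.0, -0.0, -171.6]
force: [-7.0, -0.0, 6.8]
opening: 0.0224
gripper_force: 30.0
r 0.16101610061748306 phi 14.263572745457616 theta 1.0600506314897848 side -0.0022531708390266386 [-7.01161284 -0.0449069   6.83242263] 30.00518023967743
```

View pics/k.png

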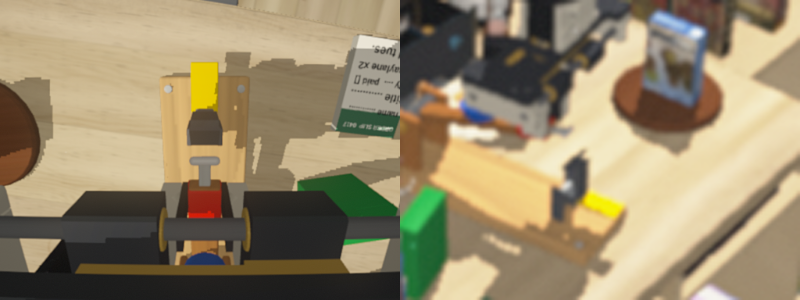

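The pin is at (205,160) in the wrist view, in line with the hook at (205,130). The red sleeve is held between the pads.

```bash
python3 -m crank '[0,0,0,3,0,14,0.1,0,0,0,1,0,14,0.1,0,0,0,0,0,8,0.1,0,0,0,0,0,0,0.1]';python3 st.py; python3 -m crank '[0,0,0,0,0,6,0.1,0,0,0,0,0,5,0.1,0,0,0,0,0,0,0.1]';python3 st.py
```

```text
clock: 15.18
tool_pos: [0.4828, 0.0955, 0.0582]
orientation: [-180.0, -0.2, -171.6]
force: [-6.6, 1.9, -3.0]
opening: 0.0227
gripper_force: 30.0
r 0.1615883478305723 phi 0.7847409365659379 theta 1.2953006258774877 side -0.0021559564657340213 [-6.61273896  1.92612189 -2.99525021] 30.005788207054138
clock: 15.55
tool_pos: [0.483, 0.0955, 0.0477]
orientation: [-180.0, -0.2, -171.6]
force: [-9.9, 2.4, 5.5]
opening: 0.023
gripper_force: 30.0
r 0.1616586381288856 phi -2.929774597888795 theta 1.3601311520701995 side -0.0021503568287603754 [-9.92567654  2.42684154  5.49770148] 30.010369420051575
```

```bash
python3 -m crank '[0,0,0,0,0,1.5,0.1,0,0,0,0,0,0,0.1]';python3 st.py;python3 - <<'E'
from ov import *
w=eyes.snapshot('wrist');cv2.imwrite('pics/l.png',cv2.resize(w[60:280,180:350],None,fx=2.7,fy=2.7,interpolation=2))
E
```

```text
clock: 15.8
tool_pos: [0.483, 0.0956, 0.0465]
orientation: [-180.0, -0.2, -171.6]
force: [-9.0, 1.9, 4.8]
opening: 0.0228
gripper_force: 30.0
r 0.16167729745710438 phi -3.386066741287875 theta 1.3680949523234955 side -0.0021567146815013143 [-8.99163544  1.93724647  4.76977124] 30.00835418701172
```

View pics/l.png

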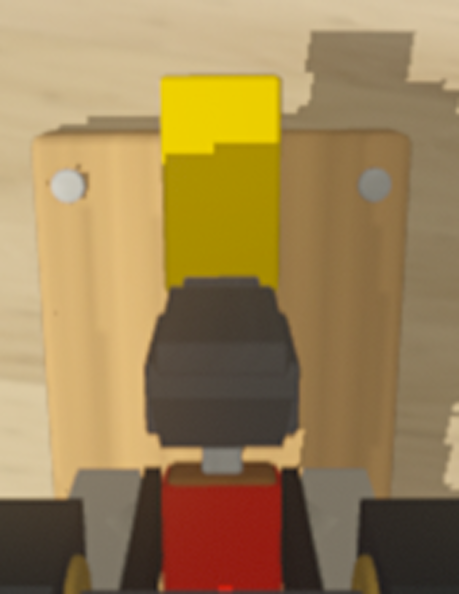

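The pin is hidden under the hook, so it has slipped under. I'm easing up gently.

```bash
python3 -m crank '[0,0,0,0,0,-3,0.1,0,0,0,0,0,-3,0.1,0,0,0,0,0,-3,0.1,0,0,0,0,0,0,0.1]';python3 st.py;python3 -m crank '[0,0,0,0,0,-1.5,0.1,0,0,0,0,0,0,0.1]';python3 st.py
```

```text
clock: 16.35
tool_pos: [0.4832, 0.0956, 0.0558]
orientation: [-180.0, -0.2, -171.6]
force: [-7.7, 0.3, 5.4]
opening: 0.0225
gripper_force: 30.0
r 0.1612477175373851 phi -0.08173931071143196 theta 1.3104235590959723 side -0.002162899919778069 [-7.69874385  0.260269    5.42186371] 30.00737965106964
clock: 16.6
tool_pos: [0.4832, 0.0956, 0.0567]
orientation: [-180.0, -0.2, -171.6]
force: [-6.1, 1.7, 1.1]
opening: 0.0229
gripper_force: 30.0
r 0.16124132319349238 phi 0.25630946704863783 theta 1.3045234948917166 side -0.0021573317152193544 [-6.08158872  1.67077316  1.05652216] 30.005001425743103
```

```bash
python3 -m crank '[0,0,0,0,0,-0.7,0.1,0,0,0,0,0,0,0.1,0,0,0,0,0,0,0.1]';python3 st.py
```

```text
clock: 16.98
tool_pos: [0.4831, 0.0956, 0.0569]
orientation: [-180.0, -0.2, -171.6]
force: [-6.6, 2.2, -3.9]
opening: 0.0225
gripper_force: 30.0
r 0.16129061345922588 phi 0.3136896019562013 theta 1.303522022612341 side -0.002139263544801654 [-6.63997486  2.20691116 -3.87196208] 30.00371128320694
```

The force reversed to -3.9 N, so the hook is carrying the arm. I'm neutralising and then opening.

```bash
python3 -m crank '[0,0,0,1,0,0.5,0.1,0,0,0,0,0,0,0.1]';python3 -m crank '[0,0,0,0,0,0,0.33,0,0,0,0,0,0,0.45,0,0,0,0,0,0,0.55,0,0,0,0,0,0,0.55,0,0,0,0,0,0,0.55]'
python3 - <<'E'
from ov import *
w=eyes.snapshot('wrist');cv2.imwrite('pics/m.png',cv2.resize(w[60:280,180:350],None,fx=2.7,fy=2.7,interpolation=2))
E
```

```text
clock: 17.23
tool_pos: [0.4832, 0.0956, 0.0568]
orientation: [-180.0, -0.1, -171.6]
force: [-5.1, 0.7, -2.4]
opening: 0.0229
gripper_force: 30.0
clock: 17.85
tool_pos: [0.4838, 0.0959, 0.057]
orientation: [180.0, 0.0, -171.6]
force: [-0.1, 0.5, 0.2]
opening: 0.0482
gripper_force: 0.0
```

View pics/m.png

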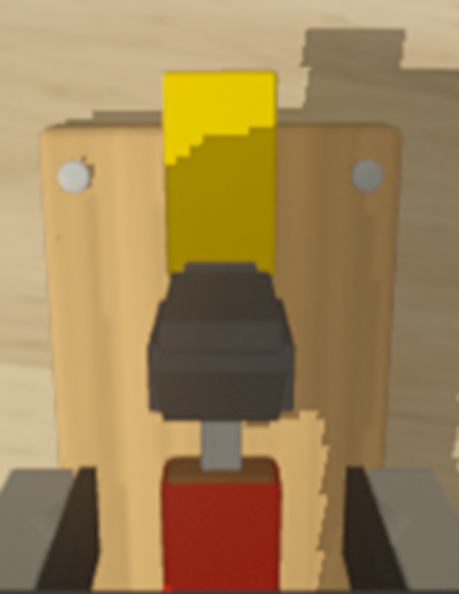

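The arm stays cocked with the fingers clear of the sleeve on both sides. I'm rising straight up.

```bash
python3 -m crank '[0,0,0,0,0,-15,0.55,0,0,0,0,0,-30,0.55,0,0,0,0,0,-50,0.55,0,0,0,0,0,-50,0.55,0,0,0,0,0,-20,0.55]';python3 -m crank '[0,0,0,0,0,0,0.55,0,0,0,0,0,0,0.55]'
python3 - <<'E'
from ov import *
np.set_printoptions(precision=4,suppress=True)
s=eyes.snapshot('scene');w=eyes.snapshot('wrist')
for n in('game_box_center','stand_top','timer','throw_end','hook_tip'):print(n,[(round(q['p'],2),np.round(q['location'],1)) for q in spotter.place_of('scene',n)])
print(proj('scene',[[.51,-.157,.058],[.509,-.155,.012]]))
cv2.imwrite('pics/n.png',cv2.resize(np.hstack([w,cv2.resize(s[150:300,180:380],(512,384),interpolation=2)]),(800,300)))
E
```

```text
clock: 18.52
tool_pos: [0.4849, 0.0963, 0.2252]
orientation: [179.9, 0.3, -171.6]
force: [0.1, 0.3, -0.9]
opening: 0.0486
gripper_force: 0.0
clock: 18.77
tool_pos: [0.483, 0.0956, 0.2209]
orientation: [-180.0, -0.1, -171.6]
force: [1.0, -0.6, -0.1]
opening: 0.0485
gripper_force: 0.0
game_box_center [(0.92, array([245.2, 202.8])), (0.89, array([304.7, 197.5])), (0.76, array([217., 261.]))]
stand_top [(0.89, array([298.4, 210.1]))]
timer [(0.63, array([243.6, 195.6])), (0.38, array([267.4, 238.8]))]
throw_end [(0.96, array([263.8, 235.3]))]
hook_tip [(0.6, array([265.8, 232.4]))]
[[300.1198 199.2097]
 [299.0975 210.4106]]
```

View pics/n.png

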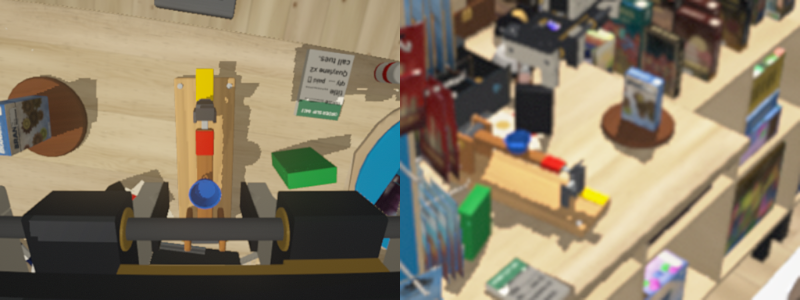

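The arm is cocked (cup on top, pin under the hook at scene (265,234)), and the box stands upright on the stand at scene (304,198). The robot is clear of everything, so I'm handing in.

```bash
python3 -c "
from plant import ctrl
print(ctrl.close_job())"
```

```text
the job is handed in; nothing more can be done
None
```

I handed the job in at about 19 s: the game box stands upright near the middle of the display stand, the throwing arm is cocked under the catch, and the robot is clear; the hand-in gave no verdict.

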